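Empty the hinged mould, pin it and hold it shut

TASK

Lift the finished brass casting out of the open mould and set it down in the wooden tray without dropping it. Then swing the blue upper half of the mould shut, push the red-knobbed locking pin from the rack all the way down through the holes of both halves, and finish while still holding the pin's knob and pressing it down, so that the two halves stay fully shut against their spring. Leave the black-knobbed pin and everything else on the bench alone.

Things in the scene. Friction and masses are not known exactly. Their poses are not given: they have to be found in the camera images.
- mould: Lower half of the mould, fixed: aluminium block 160 x 90 mm, 45 mm high (top = parting face), between two steel strips (130 mm overall width, 6 mm high). Origin: centre of its underside; x runs from the pin-hole end (nearer the robot) to the hinge end, y along the hinge axis, z up. Cavity centred on the origin: 64 x 36 mm, floor at z = 33 mm, open upward.
- pin_socket (a point): Mouth of the round hole of the lower half, in its top face at x = -57 mm, y = 0, z = 45 mm of the mould; 14 mm wide, 40 mm deep, vertical, square mouth.
- lid_hinge (a point): Centre of the hinge axis of the upper half: x = +70 mm, y = 0, z = 45 mm of the mould; the axis runs along the mould's y.
- lid (a joint): Swing of the blue upper half about the hinge (rad): 0 = closed, lying on its spring; 1.57 = upright; at the start 1.75 to 2.1 = open, leaning away from the cavity; stop at 2.15. Stiff damped hinge (about 0.2 N m): the half (0.45 kg) stays where it is left when open, but sinks shut by itself below about 0.8 rad.
- seal_spring (a joint): Sprung hinge leaf that carries the upper half on the same axis; its angle (rad) adds to lid. 0.025 = relaxed, the closed halves stand 3 mm apart at the pin hole; 0 = halves fully shut. Pressed down at the pin hole it starts to yield at about 7 N and is fully shut at about 10 N; it springs back when let go.
- lid_hole (a point): Mouth of the pin hole in the upper half's outer (top when closed) face, 127 mm from the hinge axis, on its centre line; through hole 13 mm wide, 12 mm deep, square mouth. Closed, it lies 12 mm above pin_socket (15 mm while the spring is relaxed).
- lid_edge (a point): Middle of the upper half's free edge, in its outer face. The half is a plate 90 mm wide, 12 mm thick, reaching 150 mm from the hinge axis, its underside in line with the axis. On its outer face a dome 64 x 36 mm, 23 mm proud, stands 42 to 106 mm from the axis; the plate is bare from there to the free edge.
- casting: Brass casting: foot 60 x 32 x 10 mm with an upright rib 40 mm long (x), 10 mm thick (y), from 10 to 34 mm above its underside; 0.08 to 0.15 kg. Origin: centre of its underside, x along the rib, z up. Starts loosely in the mould's cavity, 2 mm play all round, rib standing 22 mm above the parting face.
- tray: Low open wooden parts tray, fixed, outside 160 x 140 x 22 mm, walls and floor 6 mm thick. Origin: centre of its underside, x along its 160 mm side. Left or right of the mould.
- rack: Dark wooden pin rack, fixed block 140 x 50 x 52 mm with two upright holes on its long (x) axis, 42 mm either side of its centre. Origin: centre of its underside. On the other side from the tray.
- red_pin: Locking pin: steel shaft 10 mm thick, 48 mm long whose last 6 mm taper to 4 mm, then a collar 24 mm wide, 5 mm thick, then a red knob 20 mm wide, 37 mm high; 90 mm in all; 0.05 to 0.1 kg. Origin: centre of the tip end, z up along the pin. Stands in one of the rack's holes (12 mm wide), collar on the rack's top, tip 4 mm above the bench.
- red_pin_collar (a point): Underside of the red pin's collar, on its axis, 48 mm from the tip.
- black_pin: Shorter pin (30 mm shaft) with a black knob, otherwise alike, in the rack's other hole; to be left alone. Origin: tip end.
- hammer: Claw hammer lying on the bench; leave alone.
- screwdriver: Yellow-handled screwdriver lying on the bench; leave alone.
- tape_roll: Roll of tape, 76 mm across, 24 mm high, lying flat beyond the mould; leave alone. Origin: centre of its underside.
- jar: Small closed jar 66 mm across, 85 mm high; leave alone. Origin: centre of its underside.
- wood_strip: Offcut of wood 120 x 25 x 12 mm lying on the bench; leave alone. Origin: centre of its underside.
- brush: Bench brush lying on the bench; leave alone.
Mind the look-alikes: they are no part of the job. Leave any pink look-alike of the mould alone.

How it is judged (in metres and radians):
On the way, in this order (a step that is already met when the one before it is completed fails the run):
1. the casting lies in the tray, let go (x of casting in the frame of tray between -0.07 and 0.07 m and y of casting in the frame of tray between -0.06 and 0.06 m and height (world z) of casting below 0.03 m and contact force between the fingers and casting below 0.1 N and linear speed of casting below 0.03 m/s), for 0.2 s.
2. the upper half is swung shut onto its spring (value of joint lid below 0.02 rad), for 0.2 s.
3. the red pin is through both halves, collar down on the upper half (distance between red_pin_collar and lid_hole below 0.004 m and z of red_pin in the frame of mould below 0.017 m and value of joint lid below 0.02 rad), for 0.1 s.
At the end, for the whole second after the job is handed in: Casting inside the tray, under 30 mm high; upper half down (lid < 0.01 rad) and pressed shut (seal_spring < 0.008 rad); red pin home, collar within 4 mm of the lid hole's mouth, within 0.12 rad of upright; fingers still on the pin with over 1 N; all at rest (x of casting in the frame of tray between -0.07 and 0.07 m and y of casting in the frame of tray between -0.06 and 0.06 m and height (world z) of casting below 0.03 m and linear speed of each of casting, red_pin below 0.03 m/s and value of joint lid below 0.01 rad and value of joint seal_spring below 0.008 rad and distance between red_pin_collar and lid_hole below 0.004 m and angle between red_pin's own z axis and vertical below 0.12 rad and contact force between the fingers and red_pin above 1 N); the arm keeps its last pose, push and grip.
It fails at once if the casting is dropped (falls free by some 5 cm) (contact force between the fingers and casting below 0.05 N and linear speed of casting above 0.95 m/s).
It fails at once if the black pin is moved (distance of black_pin from where it was at the start of the episode above 0.02 m).
It fails at once if something else on the bench is disturbed (distance of any of hammer, screwdriver, tape_roll, jar, wood_strip, brush from where it was at the start of the episode above 0.03 m).
It also fails if it takes over 67 s, if anything falls off the work surface, if the arm or the gripper's body presses on something with over 40 N, if the wrist force passes 120 N, or if a joint passes its speed limit or range.

ROBOT

A 6-joint arm with a two-finger parallel gripper is mounted at the origin on the work surface. World frame = base frame: x ahead of the robot, y to its left, z up, the work surface at z = 0. Lengths are in mm, angles in rad, forces in N, time in s.
With the tool pointing down it reaches from about 225 to 875 mm from the base axis. Payload 3.4 kg.
Tool frame: the origin (TCP) lies where the fingers leave the gripper's body, on its centre line; the fingertips stand 73 mm ahead of it and the grasp point (between the pads) lies 54 mm ahead of it (arm.finger_overhang is the distance from the TCP to the fingertips, in mm); z points along the fingers, y is the line along which they close (so a half turn about z gives the same grasp; the last joint's range is limited). The gripper opens to 85 mm and grips with 20 to 120 N. Pads are 22 mm wide; open, the fingers measure 114 mm over their backs; the gripper's body (76 mm by 85 mm) begins 54 mm behind the grasp point. The pads swing forward as they close: fully open they stand 13 mm farther back than shut.
Start: joints at [-1.254, 0.276, 1.505, -0, 1.361, -0.121], TCP at [243.771, -520.798, 303.928] pointing down, gripper open.
Joint ranges: [-2.89, 2.89], [-0.75, 2.08], [0.22, 2.7], [-1.18, 4.32], [0.11, 2.71], [-2.7, 2.7]. Speed limits (rad/s): [2.57, 2.57, 3.14, 3.14, 3.14, 3.14].

INTERFACE

Orientations are given as a unit quaternion [w, x, y, z].
In Python, from plant import arm, vision, order, finder gives the robot as it stands.
- The arm moves only by the shell command python3 -m pendant 'ROWS' [OPENING] [FORCE]. ROWS is JSON, a list of rows, each a list of 4 numbers: the shift along the tool's x, y, z scaled (see below), then the turn about the tool's z scaled (see below). A call has 1 to 20 rows; each row shifts and turns the commanded pose from where the row before left it, along the tool's axes as they then stand; what a row does not reach is not made up. The controller multiplies each number of a shift by 25 cm and each number of a turn by 180 degrees. A row lasts 1/10 s, in which the tool goes at most 50 mm and 8.59 degrees, less where a joint would pass 70% of its speed; a pose out of reach is approached as far as the arm can. A call with a number of a shift or a turn outside -1 to 1 is refused whole. A call with a gripper value outside its range is refused whole. OPENING is the finger opening in mm, from 0 to 85.4, set as the call begins (- or left out, the last holds). The fingers move at their own pace and stop on an object; FORCE is the grip in N (left out, the last holds). Time passes only in rows, so rows that do not move let the fingers close. It gives the time, the measured TCP pose, the force, the opening and the grip force at its end, in the units of the state.
- arm.get_state(): the state, without advancing time (a new reading comes with each control period).
- vision.capture(name): name is "scene" or "top" or "wrist"; returns a dict with "color" (384x512x3 uint8, blue, green, red), "range_z" (384x512 float32, mm along the optical axis (not along the pixel's ray), 0 where there is no reading), "camera_matrix" (3x3 intrinsics, pixels), "eye" and "rotation" of the camera in the world. Camera axes: x right, y up, looking along -z (the intrinsics and any distortion apply to the point x, -y, -z); pixel columns grow to the right and rows downward; lengths in mm; the calibration is good to about 2 mm. The wrist camera is an equidistant fisheye: a pixel r from the principal point sees the ray r / f radians off the axis. A picture is of the moment at which its call begins.
- order.hand_in(): hands the job in; it is judged then, once.
Trained networks look in the newest picture that a camera, given by its name, has taken for a name from the list of things; names that differ only in an ending like _2 or _b are one class to them, and where a whole thing is asked for, a point or a joint stands for the part that bears it (a point fixed in the world has none). Each returns a list of dicts, best first, with "conf" (0 to 1); they miss things now and then, are a little off and sometimes report something else, mostly with a low value. They report only what shows in the picture. A call takes as long as a camera call. They do not tell look-alikes from the thing itself.
- finder.regions_of(thing, camera): "mask" (384x512 bool, what is visible of it) and "bbox" ([centre column, centre row, width, height] in pixels, round what is visible of it).
- finder.tip_of(thing, camera): "pixel" ([column, row] in pixels: a listed point, or the origin of a listed thing).
The state is a dict: "time": time; "q": joint angles; "qvel": joint speeds; "effort": joint torques, N m; "ee_pos": TCP position; "orientation": TCP orientation; "wrist_force": force on the tool from outside, world axes, zero at the start; "wrist_torque": the same for the moment, N m; "opening": opening from 0.0 (shut) to 1.0 (fully open); "grasp_force": force on a finger pad.
Only numpy, scipy, OpenCV 4.12 (cv2) and the standard library are available. Lean on these libraries where they do the work, as an engineer would, in place of code of your own. Each camera call takes 0.05 s, during which the arm holds its last target. There are 200 camera calls.

## Working session

There is one attempt and no reset: what is moved stays moved. The work goes in short steps, Python scripts to look and compute and a shell command to move; the robot and the scene stay as the last step left them, time stands still between calls to the robot, and variables do not carry over. Pictures are saved under pics/ and viewed, at most 10 in all, crops included, and the job is handed in when it is done.

```bash
ls; mkdir -p pics
cat > h.py <<'E'
import numpy as np, cv2
from plant import arm, vision, order, finder
def px2w(c,u,v,z=None,d=None):
    K=np.array(c["camera_matrix"]);R=np.array(c["rotation"]);e=np.array(c["eye"])
    r=np.array([(u-K[0,2])/K[0,0],-(v-K[1,2])/K[1,1],-1.0])
    w=R@r
    if z is not None: return e+w*(z-e[2])/w[2]
    if d is None: d=c["range_z"][int(round(v)),int(round(u))]
    return e+w*d
def cloud(c):
    K=np.array(c["camera_matrix"]);h,w=c["range_z"].shape
    v,u=np.mgrid[:h,:w];d=c["range_z"]
    p=np.stack([(u-K[0,2])/K[0,0]*d,-(v-K[1,2])/K[1,1]*d,-d],-1)
    return p@np.array(c["rotation"]).T+np.array(c["eye"])
E
python3 - <<'E'
from h import *
print(arm.get_state())
for n in("top","scene"):
    c=vision.capture(n);cv2.imwrite(f"pics/{n}0.png",c["color"]);np.savez(f"{n}0.npz",**c)
    print(n,c["eye"],c["camera_matrix"])
    for t in("mould","pin_socket","lid_hinge","lid_edge","lid_hole","casting","tray","rack","red_pin","black_pin","red_pin_collar"):
        for k in finder.tip_of(t,n)[:3]:
            u,v=k["pixel"]
            try:w=px2w(c,u,v)
            except Exception:w=np.zeros(3)
            print(t,np.round([u,v]),round(k["conf"],2),np.round(w))
E
```

```text
pics
{'time': 0.0, 'q': array([-1.25402956e+00,  2.76578767e-01,  1.50616679e+00, -1.05954042e-05,
        1.36066797e+00, -1.21015071e-01]), 'qvel': array([-0.0005247 , -0.00036902,  0.00073947, -0.0003325 , -0.00152877,
       -0.00075425]), 'effort': array([-2.62593458e-03, -4.16789138e+01, -2.45811832e+01, -5.45319799e-04,
        1.10081464e-02, -7.36505683e-07]), 'ee_pos': array([ 243.61809549, -520.39386551,  303.0354204 ]), 'orientation': array([-9.05575081e-04,  9.76138238e-01,  2.17148134e-01, -9.41231248e-05]), 'wrist_force': array([ 0.00676995, -0.26577777, -1.31211419]), 'wrist_torque': array([-0.01271027,  0.03642186, -0.04577065]), 'grasp_force': 0.0, 'opening': 0.9968867015579016}
top [ 222.95636753   37.35952573 1504.91925474] [[452.32863892   0.         259.05034914]
 [  0.         452.32863892 194.16443207]
 [  0.           0.           1.        ]]
mould [114. 239.] 0.92 [0. 0. 0.]
mould [269. 208.] 0.58 [0. 0. 0.]
mould [364. 212.] 0.57 [0. 0. 0.]
pin_socket [265. 225.] 0.88 [0. 0. 0.]
pin_socket [101. 253.] 0.64 [0. 0. 0.]
pin_socket [365. 237.] 0.44 [0. 0. 0.]

[... 801 characters left out ...]
ld [239. 202.] 0.65 [0. 0. 0.]
mould [120. 202.] 0.4 [0. 0. 0.]
pin_socket [347.  98.] 0.77 [0. 0. 0.]
pin_socket [235. 179.] 0.6 [0. 0. 0.]
pin_socket [122. 202.] 0.17 [0. 0. 0.]
lid_hinge [351. 124.] 0.87 [0. 0. 0.]
lid_hinge [248. 212.] 0.77 [0. 0. 0.]
lid_hinge [293. 127.] 0.42 [0. 0. 0.]
lid_edge [249. 197.] 0.77 [0. 0. 0.]
lid_edge [345.  93.] 0.63 [0. 0. 0.]
lid_edge [131. 224.] 0.32 [0. 0. 0.]
lid_hole [344.  96.] 0.84 [0. 0. 0.]
lid_hole [254. 202.] 0.78 [0. 0. 0.]
lid_hole [296. 126.] 0.43 [0. 0. 0.]
casting [238. 195.] 0.44 [0. 0. 0.]
tray [312. 167.] 0.9 [0. 0. 0.]
red_pin [130. 224.] 0.53 [0. 0. 0.]
black_pin [142. 242.] 0.42 [0. 0. 0.]
red_pin_collar [130. 217.] 0.44 [0. 0. 0.]
```

View pics/top0.png

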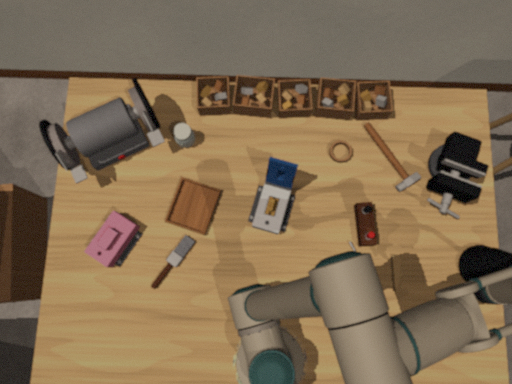

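View pics/scene0.png

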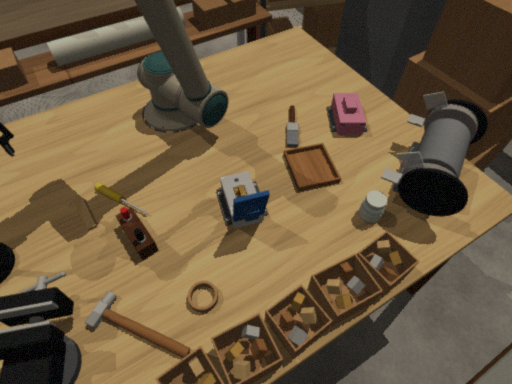

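Run:
```python
import numpy as np
for n in("top","scene"):
    c=np.load(n+"0.npz",allow_pickle=True)
    print(c.files,c["range_z"].shape,c["rotation"]); print((c["range_z"]>0).mean() if c["range_z"].ndim else c["range_z"])
```

```text
['color', 'range_z', 'camera_matrix', 'eye', 'rotation'] (384, 512) [ 0.71411742  0.07538916 -0.07123094 -0.69229975]
0.9961802164713541
['color', 'range_z', 'camera_matrix', 'eye', 'rotation'] (384, 512) [0.82853981 0.27739554 0.14841902 0.46319034]
0.9960886637369791
```

```bash
cat > h.py <<'E'
import numpy as np, cv2
from scipy.spatial.transform import Rotation as Rn
from plant import arm, vision, order, finder
def RM(c): return Rn.from_quat(np.array(c["rotation"]),scalar_first=True).as_matrix()
def ray(c,u,v,fish=False):
    K=np.array(c["camera_matrix"]);x=(u-K[0,2])/K[0,0];y=(v-K[1,2])/K[1,1]
    if fish:
        r=np.hypot(x,y);s=np.where(r>1e-9,np.tan(r)/np.maximum(r,1e-9),1);x=x*s;y=y*s
    return np.stack([x,-y,-np.ones_like(x)],-1)@RM(c).T
def px2w(c,u,v,z=None,d=None,fish=False):
    w=ray(c,np.float64(u),np.float64(v),fish);e=np.array(c["eye"])
    if z is not None: return e+w*(z-e[2])/w[2]
    if d is None: d=c["range_z"][int(round(v)),int(round(u))]
    return e+w*d
def cloud(c,fish=False):
    h,w=c["range_z"].shape;v,u=np.mgrid[:h,:w].astype(float)
    return np.array(c["eye"])+ray(c,u,v,fish)*c["range_z"][...,None]
E
python3 - <<'E'
from h import *
T=dict(np.load("top0.npz"));P=cloud(T)
for n,u,v,z in[("socket",265,225,45),("hinge",277,186,45),("casting rib",274,205,67),("lidhole",283,163,170),("red knob",371,236,138),("black",367,209,120)]:
    print(n,np.round(px2w(T,u,v,z)),np.round(px2w(T,u,v)))
c=vision.capture("top")
for t in("tray","rack","mould","lid","casting"):
    for k in finder.regions_of(t,"top")[:2]:
        m=k["mask"]; r=cv2.minAreaRect(np.argwhere(m)[:,::-1].astype(np.float32)); z={"tray":22,"rack":52}.get(t,45)
        b=np.array([px2w(T,u,v,z)[:2] for u,v in cv2.boxPoints(r)])
        print(t,round(k["conf"],2),np.round(r[0]),"ctr",np.round(b.mean(0)),"sides",np.round(np.linalg.norm(b[1]-b[0])),np.round(np.linalg.norm(b[2]-b[1])),"ang",np.round([np.arctan2(*(b[1]-b[0])[::-1]),np.arctan2(*(b[2]-b[1])[::-1])],3),"z",np.median(P[m][:,2]))
w=vision.capture("wrist");s=arm.get_state();Rt=Rn.from_quat(s["orientation"],scalar_first=True)
print(w["camera_matrix"],w["eye"],"cam in tool",Rt.inv().apply(w["eye"]-s["ee_pos"]),"\n",Rt.as_matrix().T@RM(w),"\n",Rt.as_matrix())
E
```

```text
socket [429.  28.  45.] [429.  28.  44.]
hinge [560.  -8.  45.] [558.  -7.  52.]
casting rib [492.   1.  67.] [496.   1.  42.]
lidhole [604. -21. 170.] [598. -20. 191.]
red knob [ 392. -293.  138.] [ 397. -303.   95.]
black [ 478. -286.  120.] [ 483. -292.   95.]
tray 0.97 [193. 206.] ctr [489. 270.] sides 167.0 147.0 ang [-0.295 -1.913] z 6.546323615463734
rack 0.86 [365. 224.] ctr [ 442. -294.] sides 67.0 149.0 ang [-1.396 -3.022] z 49.72349266411334
rack 0.31 [275. 196.] ctr [526.  -1.] sides 250.0 130.0 ang [-0.207 -1.795] z 45.58187869234837
mould 0.91 [115. 241.] ctr [362. 510.] sides 164.0 131.0 ang [-0.527 -2.136] z 55.95070569317613
mould 0.79 [275. 195.] ctr [530.  -3.] sides 248.0 130.0 ang [-0.24 -1.83] z 45.700895337294696
lid 0.88 [111. 239.] ctr [369. 526.] sides 164.0 98.0 ang [-0.521 -2.131] z 57.50110850805606
lid 0.7 [281. 172.] ctr [607. -20.] sides 87.0 96.0 ang [-0.284 -1.875] z 133.77019403534382
casting 0.53 [272. 206.] ctr [491.   7.] sides 61.0 34.0 ang [-0.213 -1.79 ] z 43.82552111222367
[[297.31863964   0.         257.4515369 ]
 [  0.         297.31863964 190.90063946]
 [  0.           0.           1.        ]] [ 312.57555964 -488.0488749   373.26055738] cam in tool [ 76.21135911  -0.46562822 -69.31561056] 
 [[ 1.34926123e-04  9.54936107e-01  2.96811411e-01]
 [ 9.99999206e-01 -5.00679476e-04  1.15625909e-03]
 [ 1.25276094e-03  2.96811020e-01 -9.54935416e-01]] 
 [[ 9.05686528e-01  4.23948005e-01  4.40683647e-05]
 [ 4.23948007e-01 -9.05686523e-01 -9.42651850e-05]
 [-5.14131227e-08  1.04057403e-04 -9.99999995e-01]]
```

The job's mould is the grey one with the blue half at top-image (272,208). The pink one at (114,239) is the look-alike. The casting is at (272,206). The tray is at (193,206), and the bins along row 95 could be mistaken for it. The red knob is at (371,236), next to the black knob at (367,209). I'll move over the mould for a close look.

```bash
python3 -m pendant '[[0.15,-0.124,0,0],[0.15,-0.124,0,0],[0.15,-0.124,0,0],[0.15,-0.124,0,0],[0.15,-0.124,0,0],[0.15,-0.124,0,0],[0.15,-0.124,0,0],[0.15,-0.124,0,0],[0.15,-0.124,0,0],[0.15,-0.124,0,0],[0.15,-0.124,0,0],[0.15,-0.124,0,0]]' 85
python3 -m pendant '[[0,0,0,-0.046],[0,0,0,-0.046],[0,0,0,-0.046],[0,0,0,-0.046],[0,0,0,-0.046],[0,0,0,-0.046],[0,0,0,-0.046],[0,0,0,-0.046],[0,0,0,-0.046],[0,0,0,-0.046],[0,0,0,-0.046],[0,0,0,-0.046],[0,0,0,-0.046],[0,0,0,-0.046],[0,0,0,-0.046],[0,0,0,-0.046],[0,0,0,-0.046],[0,0,0,0]]'
python3 - <<'E'
from h import *
w=vision.capture("wrist");np.savez("w1.npz",**w);cv2.imwrite("pics/w1.png",w["color"])
P=cloud(w,True)
for t,z in(("pin_socket",45),("lid_hinge",45),("casting",None),("lid_edge",None),("lid_hole",None),("mould",0)):
    for k in finder.tip_of(t,"wrist")[:2]: print(t,np.round(k["pixel"]),round(k["conf"],2),np.round(px2w(w,*k["pixel"],fish=True)),np.round(px2w(w,*k["pixel"],z=z,fish=True)) if z is not None else "")
m=finder.regions_of("casting","wrist")[0]["mask"];Q=P[m];print("cast",Q.mean(0),np.percentile(Q[:,2],[5,50,95]))
r=Q[Q[:,2]>58];print("rib",len(r),r.mean(0) if len(r) else"",cv2.minAreaRect(r[:,:2].astype(np.float32)) if len(r) else"")
E
```

```text
time: 2.75
ee_pos: [494.2, 8.9, 304.2]
orientation: [0.0, 0.976, 0.217, 0.0]
wrist_force: [0.9, -0.7, 0.4]
opening: 0.999
grasp_force: 0.0
time: 4.55
ee_pos: [493.6, 6.9, 304.0]
orientation: [0.0, 0.123, 0.992, -0.0]
wrist_force: [0.2, 0.1, -0.3]
opening: 0.998
grasp_force: 0.0
pin_socket [255. 118.] 0.58 [440.  18.   3.] [438.  19.  45.]
lid_hinge [258. 224.] 0.59 [558.  -8.  49.] [559.  -8.  45.]
lid_edge [257. 337.] 0.77 [484.  10. 309.] 
lid_edge [35. 96.] 0.29 [ 304. -292.   -2.] 
lid_hole [257. 320.] 0.93 [592. -18. 177.] 
lid_hole [259. 223.] 0.44 [558.  -6.  48.] 
mould [254. 159.] 0.7 [478.   8.  65.] [491.   5.   0.]
mould [257. 338.] 0.34 [482.  10. 310.] [791. -67.   0.]
cast [490.1118466    9.86196644  49.01098066] [41.14595387 42.63527774 66.74943303]
rib 369 [491.30996437   9.59547003  67.59025815] ((465.7403869628906, 15.986772537231445), (9.750041961669922, 93.97966003417969), 75.93476104736328)
```

View pics/w1.png

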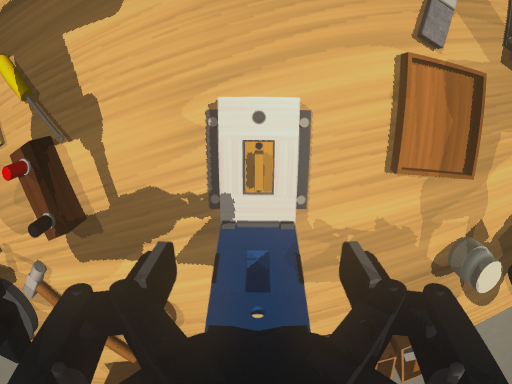

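The close view shows the grey mould: pin hole at (258,117), brass casting at (259,170), blue half behind at (257,275), red knob at (15,170) and tray at (440,120). This is the right mould, and the measured points agree with the given sizes. I'll descend to the rib.

```bash
python3 -m pendant '[[0.012,0.004,0,-0.008],[0,0,0.184,0],[0,0,0.184,0],[0,0,0.184,0],[0,0,0.12,0],[0,0,0.064,0],[0,0,0,0],[0,0,0,0]]' 45
python3 -m pendant '[[0,0,0,0],[0,0,0,0],[0,0,0,0],[0,0,0,0],[0,0,0,0],[0,0,0,0],[0,0,0,0],[0,0,0,0]]' 0 50
python3 - <<'E'
from h import *
w=vision.capture("wrist");cv2.imwrite("pics/w2.png",w["color"])
E
```

```text
time: 5.75
ee_pos: [491.2, 8.6, 120.2]
orientation: [0.0, 0.111, 0.994, -0.0]
wrist_force: [0.9, -0.4, -0.5]
opening: 0.527
grasp_force: 0.0
time: 6.55
ee_pos: [491.8, 8.5, 121.2]
orientation: [0.001, 0.111, 0.994, -0.0]
wrist_force: [-1.4, -0.1, 7.0]
opening: 0.108
grasp_force: 50.6
```

View pics/w2.png

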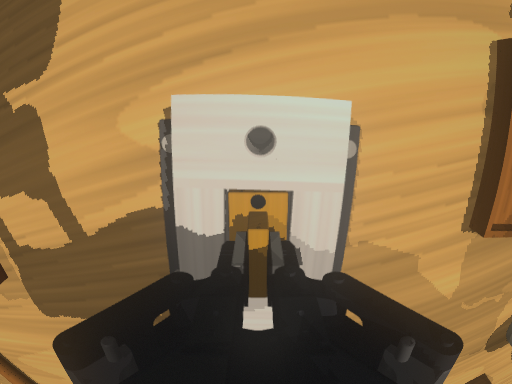

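The rib at (258,260) is between the pads. The opening is 9 mm at 50 N, so it is held. I'll lift it and carry it to the tray.

```bash
python3 -m pendant '[[0,0,-0.06,0],[0,0,-0.14,0],[0.035,0.146,0,0],[0.035,0.146,0,0],[0.035,0.146,0,0],[0.035,0.146,0,0],[0.035,0.146,0,0],[0.035,0.146,0,0],[0.035,0.146,0,0],[0,0,0,0],[0,0,0,0]]'
python3 - <<'E'
from h import *
w=vision.capture("wrist");np.savez("w3.npz",**w);P=cloud(w,True)
m=finder.regions_of("tray","wrist")[0]["mask"];Q=P[m];Q=Q[(Q[:,2]<30)];print("tray",cv2.minAreaRect(Q[:,:2].astype(np.float32)))
for k in finder.regions_of("casting","wrist")[:2]: print("casting",k["conf"],k["bbox"],np.median(P[k["mask"]],0))
E
```

```text
time: 7.7
ee_pos: [487.0, 271.7, 169.7]
orientation: [-0.0, 0.11, 0.994, -0.0]
wrist_force: [-0.2, 0.4, -2.0]
opening: 0.1
grasp_force: 49.6
tray ((488.3458557128906, 273.9866027832031), (156.13088989257812, 156.1551513671875), 73.3891830444336)
casting 0.9 [259.6, 240.9, 60.7, 111.7] [470.32404664 274.5107191   91.37575091]
```

```bash
python3 -m pendant '[[0,0,0.14,0],[0,0,0.12,0],[0,0,0.028,0],[0,0,0.008,0],[0,0,0,0]]'; python3 -m pendant '[[0,0,0.008,0],[0,0,0,0]]'
```

```text
time: 8.35
ee_pos: [488.3, 271.0, 96.6]
orientation: [0.001, 0.111, 0.994, 0.0]
wrist_force: [0.8, -0.5, -1.6]
opening: 0.101
grasp_force: 49.7
time: 8.55
ee_pos: [488.1, 271.5, 94.9]
orientation: [0.001, 0.111, 0.994, 0.0]
wrist_force: [-0.3, -0.1, -0.9]
opening: 0.099
grasp_force: 49.7
```

```bash
python3 -m pendant '[[0,0,0,0],[0,0,0,0],[0,0,0,0],[0,0,0,0],[0,0,-0.08,0],[0,0,-0.18,0],[0,0,-0.18,0],[0,0,-0.18,0],[0,0,-0.18,0],[0,0,0,0]]' 40
python3 - <<'E'
from h import *
w=vision.capture("wrist");P=cloud(w,True)
for k in finder.regions_of("casting","wrist")[:2]: print("casting",k["conf"],k["bbox"],np.median(P[k["mask"]],0))
S=vision.capture("scene");P=cloud(S)
k=finder.regions_of("lid","scene");b=[x for x in k if abs(np.median(P[x["mask"]],0)[1])<150]
m=cv2.erode(b[0]["mask"].astype(np.uint8),np.ones((3,3)))>0
d=np.array([.9756,-.2195]);n=np.array([.2195,.9756]);Q=P[m]-[558.5,-8,45]
q=np.c_[Q[:,:2]@d,Q[:,:2]@n,Q[:,2]];q=q[(q[:,2]>5)]
for z in range(10,170,15):
    s=q[(q[:,2]>=z)&(q[:,2]<z+15)]
    if len(s): print(z,len(s),np.round(np.median(s,0)),np.round(s[:,1].min()),np.round(s[:,1].max()))
E
```

```text
time: 9.55
ee_pos: [490.2, 272.5, 301.0]
orientation: [0.006, 0.111, 0.994, 0.003]
wrist_force: [0.7, 0.4, 1.1]
opening: 0.469
grasp_force: 0.0
casting 0.86 [255.3, 159.0, 26.0, 50.2] [485.77875952 273.4979611   15.64247606]
10 27 [ 17. -30.  18.] -49.0 37.0
25 35 [ 22. -27.  35.] -49.0 38.0
40 48 [ 30. -19.  49.] -48.0 38.0
55 55 [ 32. -12.  63.] -48.0 37.0
70 66 [ 36. -21.  77.] -48.0 37.0
85 159 [50. -5. 96.] -49.0 38.0
100 86 [ 41.  -5. 106.] -49.0 38.0
115 72 [ 44. -14. 122.] -50.0 37.0
130 161 [ 48.  -4. 143.] -50.0 38.0
145 43 [ 44. -22. 146.] -47.0 36.0
```

The casting lies in the tray, and the lid is at about 1.81 rad. I'll go behind the lid with the fingers shut.

```bash
python3 -m pendant '[[-0.104,-0.128,0,0],[-0.104,-0.128,0,0],[-0.104,-0.128,0,0],[-0.104,-0.128,0,0],[-0.104,-0.128,0,0],[-0.104,-0.128,0,0],[-0.104,-0.128,0,0],[-0.104,-0.128,0,0],[0,0,0.12,0],[0,0,0.1,0],[0,0,0,0],[0,0,0,0]]' 0 50
python3 - <<'E'
from h import *
s=arm.get_state();d=np.array([.9756,-.2195]);n=np.array([.2195,.9756])
q=s["ee_pos"][:2]-[490.2,7.4];print("mould xy",q@d,q@n,"tip z",s["ee_pos"][2]-73,s["q"],s["wrist_force"])
E
```

```text
time: 10.95
ee_pos: [633.4, -24.1, 237.3]
orientation: [-0.002, 0.111, 0.994, 0.0]
wrist_force: [1.3, 0.3, 0.3]
opening: 0.002
grasp_force: 0.0
mould xy 146.62285601825516 0.7166901754692816 tip z 164.28709040558815 [-1.47674843e-01  4.05875948e-01  1.47537782e+00 -8.84039698e-05
  1.26404435e+00 -1.49651864e+00] [1.26440289 0.29273341 0.34502959]
```

```bash
python3 -m pendant '[[0.072,0,-0.014,0],[0.072,0,-0.014,0],[0.072,0,-0.014,0],[0.064,0,0.006,0],[0.064,0,0.006,0],[0.064,0,0.006,0],[0,0,0,0]]'
python3 -m pendant '[[0.07,0,0.032,0],[0.07,0,0.032,0],[0.08,0,0.066,0],[0.067,0,0.08,0],[0,0,0,0]]'
python3 - <<'E'
from h import *
S=vision.capture("scene");cv2.imwrite("pics/s2.png",S["color"][120:260,150:350].repeat(3,0).repeat(3,1))
E
```

```text
time: 11.65
ee_pos: [533.4, -0.9, 246.5]
orientation: [0.001, 0.11, 0.994, -0.0]
wrist_force: [-0.2, -0.2, 0.5]
opening: -0.0
grasp_force: 0.0
time: 12.15
ee_pos: [461.9, 14.7, 191.2]
orientation: [-0.003, 0.11, 0.994, -0.0]
wrist_force: [-0.4, 0.2, 0.3]
opening: 0.002
grasp_force: 0.0
```

View pics/s2.png

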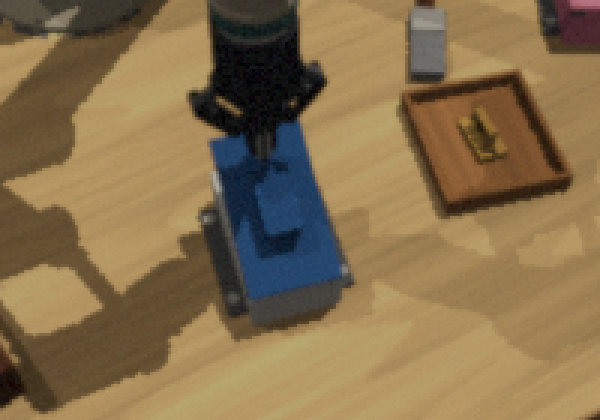

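The lid has swung down over the cavity (crop centre about (270,220)), and the casting lies in the tray at crop (485,135). I'll rise and measure the hole.

```bash
python3 -m pendant '[[0,0,-0.16,0],[0,0,-0.16,0],[0.08,0,-0.08,0],[0,0,0,0],[0,0,0,0],[0,0,0,0],[0,0,0,0]]' 50
python3 - <<'E'
from h import *
w=vision.capture("wrist");np.savez("w4.npz",**w);P=cloud(w,True);cv2.imwrite("pics/w4.png",w["color"])
for t,z in(("lid_hole",60),("lid_edge",60),("red_pin",None),("red_pin_collar",52)):
    for k in finder.tip_of(t,"wrist")[:2]: print(t,np.round(k["pixel"],1),round(k["conf"],2),np.round(px2w(w,*k["pixel"],fish=True)),np.round(px2w(w,*k["pixel"],z=z,fish=True),1) if z else "")
m=finder.regions_of("lid","wrist")[0]["mask"];Q=P[m]
d=np.array([.9756,-.2195]);n=np.array([.2195,.9756]);q=np.c_[(Q[:,:2]-[490.2,7.4])@d,(Q[:,:2]-[490.2,7.4])@n,Q[:,2]]
print(np.round(np.percentile(q,[1,50,99],axis=0)))
for a in(-75,-60,-45,40,55):
    s=q[abs(q[:,0]-a)<5];print(a,len(s),np.median(s,0) if len(s) else"",s[:,1].min() if len(s) else"",s[:,1].max() if len(s) else"")
E
```

```text
time: 12.9
ee_pos: [445.3, 18.3, 291.4]
orientation: [-0.001, 0.111, 0.994, -0.0]
wrist_force: [-0.1, 0.2, 0.3]
opening: 0.583
grasp_force: 0.0
lid_hole [258.6 167.6] 0.96 [443.  21.  36.] [437.8  22.1  60. ]
lid_edge [263.7 142.2] 0.69 [417.  33.  34.] [413.  33.  60.]
red_pin_collar [ 27.1 197. ] 0.76 [ 403. -294.   56.] [ 403. -298.   52.]
[[-78. -42.  53.]
 [-13.   1.  58.]
 [ 79.  47.  82.]]
-75 772 [-74.83409824   0.18306366  58.74821608] -41.241461282273896 47.72181850728551
-60 728 [-60.26051336   2.74442258  58.78110268] -49.33342802383684 48.34322455643481
-45 786 [-45.0070632    3.29247494  58.25421564] -41.36339653112282 55.9774864587718
40 363 [40.74646485 -4.71700178 56.96891709] -44.144757165085146 55.02114619604968
55 552 [54.86864209 -0.10087989 56.6173431 ] -43.99134227214341 44.692558429596595
```

View pics/w4.png

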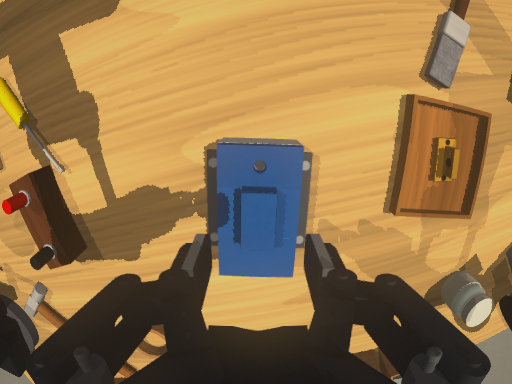

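The blue half is closed with its hole at (260,166). The red knob is at (14,203), the black at (42,257). I'll move over the red pin, lining up with the rack axis.

```bash
python3 -m pendant '[[-0.015,-0.183,0,0],[-0.015,-0.183,0,0],[-0.015,-0.183,0,0],[-0.015,-0.183,0,0],[-0.015,-0.183,0,0],[-0.015,-0.183,0,0],[-0.015,-0.183,0,0],[0,0,0.1,-0.036],[0,0,0.1,-0.036],[0,0,0,-0.036],[0,0,0,0]]' 55
python3 - <<'E'
from h import *
w=vision.capture("wrist");np.savez("w5.npz",**w);P=cloud(w,True);cv2.imwrite("pics/w5.png",w["color"])
s=arm.get_state();print(s["ee_pos"],s["q"])
for t,z in(("red_pin_collar",52),("black_pin",None)):
    for k in finder.tip_of(t,"wrist")[:2]: print(t,np.round(k["pixel"],1),round(k["conf"],2),np.round(px2w(w,*k["pixel"],fish=True)),np.round(px2w(w,*k["pixel"],z=z,fish=True),1) if z else "")
for t in("red_pin","black_pin","rack"):
    for k in finder.regions_of(t,"wrist")[:2]:
        Q=P[k["mask"]];T=Q[Q[:,2]>90] if t!="rack" else Q[abs(Q[:,2]-52)<4]
        print(t,round(k["conf"],2),k["bbox"],len(T),np.round(np.median(T,0),1) if len(T) else "",np.round(np.ptp(T,0)) if len(T) else "",cv2.minAreaRect(T[:,:2].astype(np.float32)) if len(T)>3 else"")
E
```

```text
time: 14.3
ee_pos: [399.7, -299.7, 241.4]
orientation: [-0.001, -0.058, 0.998, 0.001]
wrist_force: [-0.9, 0.1, 0.3]
opening: 0.644
grasp_force: 0.0
[ 400.16320779 -299.91532173  242.18216092] [-7.82369744e-01  2.08694409e-01  1.75973938e+00 -5.02382954e-05
  1.17341955e+00 -2.46804184e+00]
red_pin_collar [252.1 188.4] 0.71 [ 392. -304.   85.] [ 402.3 -303.1   52. ]
black_pin [249.8 249.9] 0.87 [ 466. -298.   51.] 
red_pin 0.56 [251.7, 195.5, 26.9, 35.8] 453 [ 400.9 -304.2   93.1] [ 86.  18. 221.] ((367.67962646484375, -308.7020568847656), (86.11017608642578, 18.05581283569336), 6.712794303894043)
black_pin 0.81 [249.7, 279.4, 26.3, 41.9] 306 [ 483.7 -295.4   93.2] [170.  22. 221.] ((409.29486083984375, -304.2916259765625), (169.79977416992188, 17.951330184936523), 6.7193098068237305)
black_pin 0.74 [474.4, 273.9, 75.2, 113.9] 22 [ 324.3 -308.2  310.9] [56. 70. 67.] ((352.37506103515625, -273.0517578125), (89.94345092773438, 0.0), -128.690185546875)
rack 0.63 [253.2, 218.2, 53.6, 136.8] 5423 [ 435.8 -300.8   51.3] [143.  62.   8.] ((444.2122802734375, -299.7880859375), (140.27810668945312, 50.88364791870117), 6.0728654861450195)
```

View pics/w5.png

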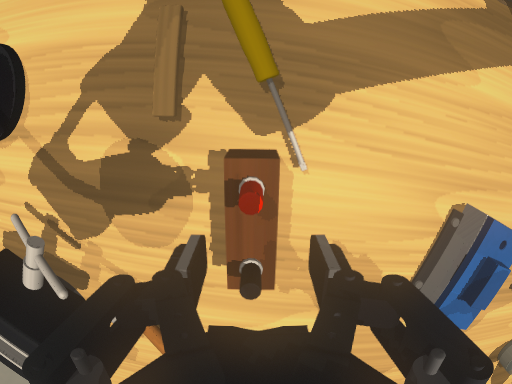

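The red knob is at (251,200) inside the open fingers, and the black knob at (250,280) is clear along the rack. I'll lower and grip.

```bash
python3 -m pendant '[[-0.006,-0.018,0,0],[0,0,0.16,0],[0,0,0.16,0],[0,0,0.08,0],[0,0,0.036,0],[0,0,0,0]]'
python3 -m pendant '[[0,0,0,0],[0,0,0,0],[0,0,0,0],[0,0,0,0],[0,0,0,0],[0,0,0,0],[0,0,0,0],[0,0,0,0]]' 0 60
```

```text
time: 15.2
ee_pos: [402.0, -304.0, 132.6]
orientation: [-0.001, -0.059, 0.998, 0.001]
wrist_force: [0.1, 0.7, 1.2]
opening: 0.641
grasp_force: 0.0
time: 16.0
ee_pos: [402.9, -304.7, 134.9]
orientation: [0.001, -0.059, 0.998, -0.001]
wrist_force: [0.6, 1.0, 4.8]
opening: 0.216
grasp_force: 58.4
```

```bash
python3 -m pendant '[[0,0,-0.04,0],[0,0,-0.1,0],[0,0,-0.14,0],[0,0,-0.16,0],[-0.041,0.182,0,0],[-0.041,0.182,0,0],[-0.041,0.182,0,0],[-0.041,0.182,0,0],[-0.041,0.182,0,0],[-0.041,0.182,0,0],[-0.041,0.182,0,0],[0,0,0,0],[0,0,0,0]]'
python3 - <<'E'
from h import *
w=vision.capture("wrist");np.savez("w6.npz",**w);cv2.imwrite("pics/w6.png",cv2.resize(w["color"][80:300,140:380],None,fx=2.5,fy=2.5))
s=arm.get_state();print(s["ee_pos"],s["q"])
for t,z in(("lid_hole",60),("red_pin",None),("red_pin_collar",None)):
    for k in finder.tip_of(t,"wrist")[:2]: print(t,np.round(k["pixel"],1),round(k["conf"],2),np.round(px2w(w,*k["pixel"],fish=True)),np.round(px2w(w,*k["pixel"],z=z,fish=True),1) if z else "")
E
```

```text
time: 17.3
ee_pos: [435.8, 21.7, 243.8]
orientation: [0.0, -0.06, 0.998, -0.0]
wrist_force: [0.3, -0.6, -1.4]
opening: 0.217
grasp_force: 59.7
[435.88132767  20.59897404 243.70338628] [-1.11861945e-01  1.12878664e-01  1.87800330e+00 -1.02390454e-03
  1.15045332e+00 -1.80095855e+00]
lid_hole [258.7 190.8] 0.77 [444.  25.  42.] [438.5  23.8  60. ]
red_pin [257.7 206. ] 0.59 [430.  22. 123.] 
red_pin_collar [258.4 233.6] 0.91 [425.  22. 176.] 
red_pin_collar [436.8 237.4] 0.51 [487. 261.  15.]
```

View pics/w6.png

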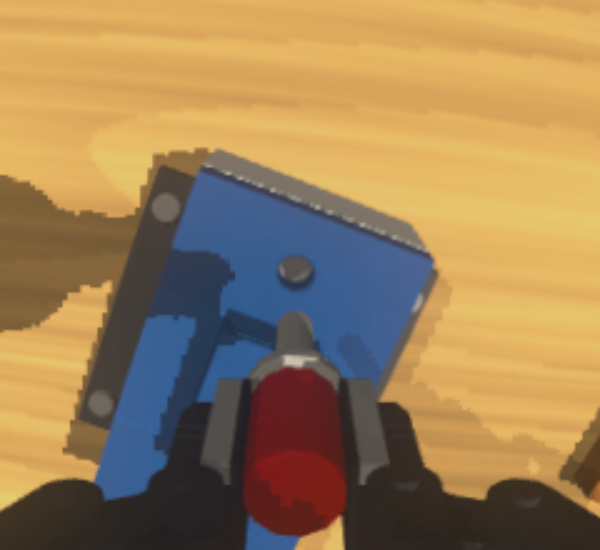

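Run:
```python
from h import *
w=dict(np.load("w6.npz"))
for u,v in((258,187.6),(258.7,190.8)): print("hole",px2w(w,u,v,z=60,fish=True))
for u,v in((257.7,206),(257.7,207.5)): print("tip",px2w(w,u,v,z=113,fish=True))
print("collar",px2w(w,258.4,233.6,z=161,fish=True))
g=w["color"][170:206,240:278].astype(int);b=(g[:,:,0]-g[:,:,2]); v,u=np.nonzero(b<25); print(np.c_[u+240,v+170].mean(0),len(u)); print((b<25).astype(int)[8:30,8:30])
```

```text
hole [435.58229792  22.83984323  60.        ]
hole [438.4647234   23.82115728  60.        ]
tip [433.50236698  22.24256872 113.        ]
tip [434.64326817  22.38172859 113.        ]
collar [432.4202959   22.44204301 161.        ]
[257.8034188  188.56410256] 117
[[0 0 0 0 0 0 0 0 0 0 0 0 0 0 0 0 0 0 0 0 0 0]
 [0 0 0 0 0 0 0 0 0 0 0 0 0 0 0 0 0 0 0 0 0 0]
 [0 0 0 0 0 0 0 0 0 0 0 0 0 0 0 0 0 0 0 0 0 0]
 [0 0 0 0 0 0 0 0 0 0 0 0 0 0 0 0 0 0 0 0 0 0]
 [0 0 0 0 0 0 0 0 0 0 0 0 0 0 0 0 0 0 0 0 0 0]
 [0 0 0 0 0 0 1 1 1 1 1 1 1 1 0 0 0 0 0 0 0 0]
 [0 0 0 0 0 1 1 1 1 1 1 1 1 1 1 0 0 0 0 0 0 0]
 [0 0 0 0 1 1 1 1 1 1 1 1 1 1 1 1 0 0 0 0 0 0]
 [0 0 0 0 1 1 1 1 1 1 1 1 1 1 1 1 1 0 0 0 0 0]
 [0 0 0 1 1 1 1 1 1 1 1 1 1 1 1 1 1 0 0 0 0 0]
 [0 0 0 0 1 1 1 1 1 1 1 1 1 1 1 1 1 0 0 0 0 0]
 [0 0 0 0 1 1 1 1 1 1 1 1 1 1 1 1 1 0 0 0 0 0]
 [0 0 0 0 0 1 1 1 1 1 1 1 1 1 1 1 0 0 0 0 0 0]
 [0 0 0 0 0 0 1 1 1 1 1 1 1 1 1 0 0 0 0 0 0 0]
 [0 0 0 0 0 0 0 0 1 1 1 1 1 1 0 0 0 0 0 0 0 0]
 [0 0 0 0 0 0 0 0 0 0 0 0 0 0 0 0 0 0 0 0 0 0]
 [0 0 0 0 0 0 0 0 0 0 0 0 0 0 0 0 0 0 0 0 0 0]
 [0 0 0 0 0 0 0 0 0 0 0 0 0 0 0 0 0 0 0 0 0 0]
 [0 0 0 0 0 0 0 0 0 0 0 0 0 0 0 0 0 0 0 0 0 0]
 [0 0 0 0 0 0 0 0 0 0 0 0 0 0 0 0 0 0 0 0 0 0]
 [0 0 0 0 0 0 0 0 0 0 0 0 0 0 0 0 0 0 0 0 0 0]
 [0 0 0 0 0 0 0 0 0 0 0 0 0 0 0 0 0 0 0 0 0 0]]
```

```bash
python3 -m pendant '[[-0.008,0.001,0,0],[0,0,0.14,0],[0,0,0.06,0],[0,0,0.02,0],[0,0,0.02,0],[0,0,0,0]]'
python3 - <<'E'
from h import *
w=vision.capture("wrist");np.savez("w7.npz",**w);cv2.imwrite("pics/w7.png",cv2.resize(w["color"][100:300,160:360],None,fx=2.5,fy=2.5))
E
```

```text
time: 18.1
ee_pos: [438.4, 20.8, 183.4]
orientation: [0.0, -0.058, 0.998, -0.0]
wrist_force: [0.5, -0.7, -0.8]
opening: 0.216
grasp_force: 59.7
```

View pics/w7.png

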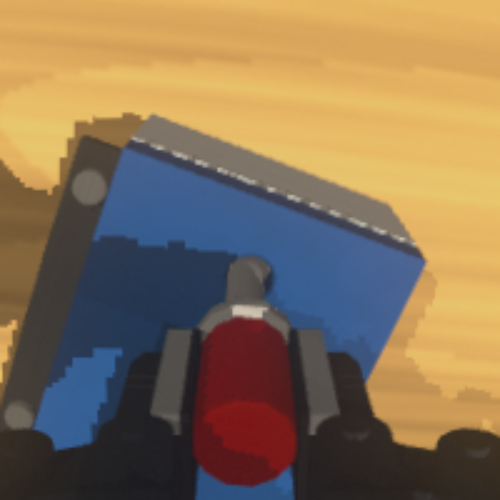

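The tip is in the hole mouth (crop (250,272)), about 1 mm left of centre. I'll nudge it and push down in steps.

```bash
python3 -m pendant '[[0,0.004,0.02,0],[0,0,0.04,0],[0,0,0.04,0],[0,0,0,0]]'; python3 -m pendant '[[0,0,0.02,0],[0,0,0.02,0],[0,0,0,0]]'
python3 - <<'E'
from h import *
s=arm.get_state();print(s["ee_pos"],s["wrist_force"],s["wrist_torque"])
E
```

```text
time: 18.55
ee_pos: [437.1, 22.3, 156.9]
orientation: [-0.001, -0.059, 0.998, 0.0]
wrist_force: [0.8, -0.3, -0.9]
opening: 0.213
grasp_force: 59.7
time: 18.85
ee_pos: [437.5, 22.2, 147.7]
orientation: [-0.001, -0.059, 0.998, 0.0]
wrist_force: [-0.7, -0.2, -1.7]
opening: 0.216
grasp_force: 59.7
[437.4548334   22.2112552  147.72570316] [-0.70187523 -0.16878567 -1.74345481] [-0.01882909  0.00464662  0.01280918]
```

```bash
python3 -m pendant '[[0,0,0.012,0],[0,0,0.012,0],[0,0,0,0],[0,0,0,0]]' 0 100; python3 -m pendant '[[0,0,0.012,0],[0,0,0,0],[0,0,0,0]]';python3 -m pendant '[[0,0,0.012,0],[0,0,0,0],[0,0,0,0]]'
```

```text
time: 19.25
ee_pos: [437.9, 22.2, 142.3]
orientation: [-0.0, -0.059, 0.998, -0.0]
wrist_force: [-0.3, -0.0, -1.3]
opening: 0.207
grasp_force: 97.6
time: 19.55
ee_pos: [437.9, 22.2, 139.9]
orientation: [0.0, -0.059, 0.998, 0.0]
wrist_force: [-2.5, -0.7, 7.1]
opening: 0.204
grasp_force: 97.9
time: 19.85
ee_pos: [437.7, 22.3, 137.1]
orientation: [-0.0, -0.059, 0.998, 0.0]
wrist_force: [-3.5, 0.6, 9.0]
opening: 0.206
grasp_force: 98.0
```

```bash
python3 -m pendant '[[0,0,0.012,0],[0,0,0,0],[0,0,0,0]]';python3 -m pendant '[[0,0,0.012,0],[0,0,0,0],[0,0,0,0],[0,0,0,0]]'
```

```text
time: 20.15
ee_pos: [437.7, 22.3, 135.5]
orientation: [0.0, -0.059, 0.998, 0.0]
wrist_force: [-5.6, 1.9, 20.9]
opening: 0.202
grasp_force: 101.0
time: 20.55
ee_pos: [438.1, 22.4, 134.7]
orientation: [0.001, -0.059, 0.998, -0.0]
wrist_force: [-9.8, 1.4, 42.2]
opening: 0.207
grasp_force: 103.5
```

```bash
python3 -m pendant '[[0,0,-0.008,0],[0,0,0,0],[0,0,0,0],[0,0,0,0],[0,0,0,0]]'
python3 - <<'E'
from h import *
w=vision.capture("wrist");P=cloud(w,True);s=arm.get_state();print(s["wrist_force"],s["ee_pos"],s["grasp_force"])
for k in finder.tip_of("red_pin_collar","wrist")[:1]: print(k["pixel"],k["conf"],px2w(w,*k["pixel"],z=57,fish=True))
a=w["color"][100:300,160:360];S=vision.capture("scene")["color"][120:220,190:290]
cv2.imwrite("pics/w8.png",np.hstack([cv2.resize(a,(400,400)),cv2.resize(S,(400,400))]))
E
```

```text
time: 21.05
ee_pos: [438.0, 22.3, 135.3]
orientation: [0.001, -0.059, 0.998, -0.0]
wrist_force: [-6.5, 0.4, 28.4]
opening: 0.205
grasp_force: 100.7
[-7.010453    1.37515343 28.02316692] [437.96165004  22.33638633 135.33705611] 100.65680980682373
[258.8, 237.7] 0.69 [435.05115936  23.46373665  57.        ]
```

View pics/w8.png

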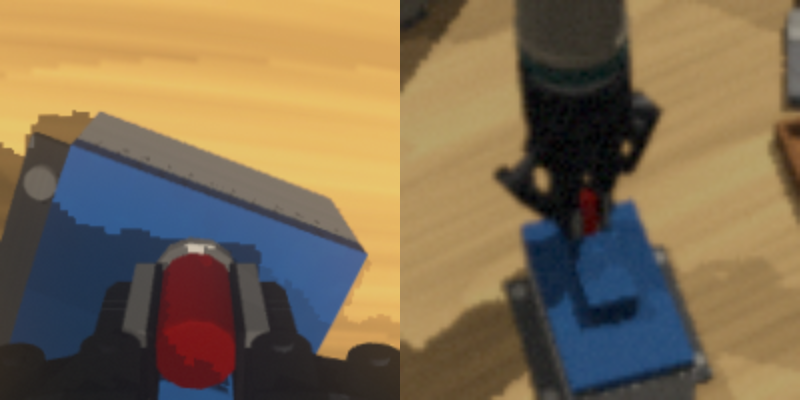

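The collar sits flat on the lid at (195,250), the halves are together, and the knob is gripped and pressed with 28 N. I'll hand it in.

Run:
```python
from h import *
print(order.hand_in())
```

```text
the job is handed in; nothing more can be done
None
```

The job is handed in, with no verdict returned: the casting is in the tray, the mould is shut, and the red pin is fully in, with the arm still gripping its knob and pressing down at about 28 N.

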